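# Turn the toy turntable to bring the whale to the front

## Task

Push the rim of the flower-shaped toy turntable gently round with the fingertips until the petal with the whale points straight to the front of the shelf, that is the long edge farthest from the robot, where the children reach in, and leave it standing still. Do not grip, lift or touch any of the toys: they ride round upright on their petals. Leave the things beside the turntable where they are.

Things in the scene. Friction and masses are not known exactly. Their poses are not given: they have to be found in the camera images.
- foot: round ash foot of the turntable, 170 mm across, screwed to the shelf top (it cannot slide). Origin: centre of its underside on the shelf top, exactly under the turntable's axis. Its +x axis points to the front of the shelf, the same way as world +x.
- turntable: flower-shaped plywood platter, turns both ways, no stops, about its upright axis; stays where left, coasts only a few degrees (bearing friction 0.05 N m). Origin: on the axis at its underside, 26 mm above the shelf top; 20 mm thick. Six petals: discs of radius 74 mm centred 108 mm from the axis at 0, 60, 120.. degrees from its own +x, which turns with it. A 6 mm high wood bead edges the deck.
- turntable_notch (a point): point in the notch between the petals at 0 and 60 degrees, 164 mm from the axis, level with the deck (46 mm above the shelf top), turning with the platter. Six such notches, 60 degrees apart, each about 108 mm wide at the mouth, reach in to 144 mm from the axis (outermost rim 182 mm), open down to the shelf top: a finger standing here pushes a petal's flank.
- whale: blue silicone bath whale with raised tail fin, 84 mm long, 44 mm wide, 46 mm high, 0.07 to 0.14 kg, loose in the middle of one petal (within 6 mm of the petal's centre), heading any way; never in the front petal at the start. Origin: centre of its underside; +x to its snout, z up.
- drill: wooden toy drill standing on its battery foot (44 by 36 mm), 77 mm long, 54 mm high, loose on one petal. Origin: centre of its underside; +x to the bit, z up.
- pot: aluminium toy pot, 62 mm across, 42 mm high, with two loop handles reaching 43 mm from its axis along its y axis, loose on one petal. Origin: centre of its underside, z up.
- mug: plastic toy mug, 50 mm across, 48 mm high, handle reaching 43 mm from its axis to its +y, loose on one petal. Origin: centre of its underside, z up.
- cups: two upside-down plastic cups stacked as one piece, 62 mm across at the foot, 51 mm high, loose on one petal. Origin: centre of its underside, z up.
- tower: bystander: tower of three upside-down plastic cups stacked as one piece, 86 mm across at the foot, 135 mm high, standing loose on the shelf top left or right of the turntable, about 0.31 to 0.39 m from its axis. Origin: centre of its underside.
- rings: bystander: wooden ring stacker, 90 mm across, 104 mm high, standing loose on the shelf top on the other side of the turntable, as far away. Origin: centre of its underside.

How it is judged:
By the outcome, as a careful person would: the job done as asked, in the order asked, and still so for the second after the job is handed in, with the robot touching nothing.
It also fails if it takes over 58 s, if anything falls off the work surface, if the arm or the gripper's body presses on something with over 40 N, if the wrist force passes 120 N, or if a joint passes its speed limit or range.

## Robot

A 6-joint arm with a two-finger parallel gripper is mounted at the origin on the work surface. World frame = base frame: x ahead of the robot, y to its left, z up, the work surface at z = 0. Lengths are in m, angles in rad, forces in N, time in s.
With the tool pointing down it reaches from about 0.375 to 0.925 m from the base axis. Payload 5.7 kg.
Tool frame: the origin (TCP) lies midway between the tips of the shut fingers; the grasp point (between the pads) lies 19 mm behind it; z points along the fingers, y is the line along which they close (so a half turn about z gives the same grasp; the last joint's range is limited). The gripper opens to 88 mm and grips with 3 to 60 N. Pads are 20 mm wide; open, the fingers measure 115 mm over their backs; the gripper's body (75 mm by 178 mm) begins 61 mm behind the grasp point.
Start: joints at [1.151, 0.359, 1.51, -0, 1.272, -0.115], TCP at [0.18, 0.572, 0.223] pointing down, gripper open.
Joint ranges: [-2.97, 2.97], [-1.01, 2.36], [0.21, 2.38], [-0.96, 4.11], [0.2, 2.71], [-2.98, 2.98]. Speed limits (rad/s): [2.39, 2.39, 3.14, 3.14, 3.14, 3.14].

## Interface

Orientations are given as a unit quaternion [x, y, z, w].
In Python, from workcell import sensors, optics, job gives the robot as it stands.
- The arm moves only by the tool jog_arm, never from a script. Its argument "targets" is a list of rows, each a list of 7 numbers: the turn, a rotation vector about the world's x, y, z in rad, then the shift along the world's x, y, z in cm, then the closure, from -1 (fully open) to 1 (shut), so that 0 is half open. In form: [[rx, ry, rz, tx, ty, tz, gripper], ...]. A call has 1 to 5 rows; each row is the pose to reach, as a shift and turn from the pose commanded when the call began; what a row does not reach only later rows make up. A row lasts 1/10 s, in which the tool goes at most 50 mm and 8.59 degrees, less where a joint would pass 70% of its speed; a pose out of reach is approached as far as the arm can. A call with a gripper value outside its range is refused whole. The fingers move at their own pace and stop on an object; "force" is the grip in N (left out, the last holds). Time passes only in rows, so rows that repeat a pose let the fingers close. It gives the time, the measured TCP pose, the force, the opening and the grip force at its end, in the units of the state.
- sensors.read_state(): the state, without advancing time (a new reading comes with each control period).
- optics.read_camera(name): name is "side" or "top" or "wrist"; returns a dict with "frame" (384x512x3 uint8, red, green, blue), "range_z" (384x512 float32, m along the optical axis (not along the pixel's ray), 0 where there is no reading), "fx", "fy", "cx", "cy" (pixels), "k1" (the pictures are not rectified: a ray, as slopes to the right and down, at radius r is drawn at 1 + k1 r^2 times it, then the intrinsics apply), "extrinsics" (4x4, takes a point from world to camera coordinates); the wrist camera has in their place "hand_eye" (4x4, takes a point from camera to tool coordinates, whose origin is the TCP and whose axes are the flange's). Camera axes: x right, y down, z forward; pixel columns grow to the right and rows downward; lengths in m; the calibration is good to about 2 mm. A picture is of the moment at which its call begins: read the wrist's pose just before it.
- job.close_job(): hands the job in; it is judged then, once.
The state is a dict: "t": time; "joint_pos": joint angles; "joint_vel": joint speeds; "joint_torque": joint torques, N m; "tool_pos": TCP position; "ee_rot": TCP orientation; "force": force on the tool from outside, world axes, zero at the start; "ft_torque": the same for the moment, N m; "opening": finger opening in m; "finger_force": force on a finger pad.
Only numpy, scipy, OpenCV 4.12 (cv2) and the standard library are available. Lean on these libraries where they do the work, as an engineer would, in place of code of your own. Each camera call takes 0.05 s, during which the arm holds its last target. There are 200 camera calls.

## Working session

There is one attempt and no reset: what is moved stays moved. The work goes in short steps, Python scripts to look and compute and a tool call to move; the robot and the scene stay as the last step left them, time stands still between calls to the robot, and variables do not carry over. Pictures are saved under pics/ and viewed, at most 10 in all, crops included, and the job is handed in when it is done.

Besides the shell and the picture viewer there is one more tool, called as name([rows], argument=value, ...), one row to a line, values as JSON. jog_arm: Moves the arm, as the interface text tells. Its arguments: {"type":"object","properties":{"targets":{"type":"array","items":{"type":"array","items":{"type":"number"}}},"force":{"type":"number"}},"required":["targets"]}

```bash
mkdir -p pics
cat > h.py <<'E'
import numpy as np, cv2
from workcell import sensors, optics, job
def snap(n,f):
    c=optics.read_camera(n); cv2.imwrite(f,c["frame"][:,:,::-1]); np.save(f[:-4]+'.npy',c,allow_pickle=True); return c
def slopes(c,u,v):
    K=np.array([[c["fx"],0,c["cx"]],[0,c["fy"],c["cy"]],[0,0,1.]])
    d=np.array([(u-c["cx"])/c["fx"],(v-c["cy"])/c["fy"]]); s=d.copy()
    for _ in range(20): s=d/(1+c["k1"]*(s@s))
    return s
def at_z(c,u,v,z):
    E=np.array(c["extrinsics"]); R=E[:3,:3]; o=-R.T@E[:3,3]; r=R.T@np.r_[slopes(c,u,v),1]
    return o+r*(z-o[2])/r[2]
def at_d(c,u,v):
    E=np.array(c["extrinsics"]); d=float(c["range_z"][int(v),int(u)]); p=np.r_[slopes(c,u,v),1]*d
    return E[:3,:3].T@(p-E[:3,3])
E
python3 - <<'E'
from h import *
s=sensors.read_state(); print({k:np.round(v,3) for k,v in s.items()})
for n in("top","side"):
    c=snap(n,f"pics/{n}0.png"); print(n,c["fx"],c["k1"],np.round(c["extrinsics"],3).tolist())
a=cv2.imread("pics/top0.png"); 
cv2.imwrite("pics/top0b.png",cv2.resize(a,(800,600),interpolation=cv2.INTER_CUBIC))
E
```

```text
{'t': np.float64(0.0), 'joint_pos': array([ 1.151,  0.359,  1.511, -0.   ,  1.272, -0.115]), 'joint_vel': array([-0.001, -0.   , -0.001, -0.001, -0.   , -0.001]), 'joint_torque': array([ 2.0000e-03, -5.1538e+01, -2.7072e+01,  6.7000e-02,  3.5000e-02,
       -0.0000e+00]), 'tool_pos': array([0.18 , 0.572, 0.222]), 'ee_rot': array([ 0.152,  0.988, -0.001, -0.   ]), 'force': array([-0.443,  0.156, -1.185]), 'ft_torque': array([-0.002, -0.016,  0.059]), 'finger_force': np.float64(0.0), 'opening': np.float64(0.087)}
top 412.26569246673364 0.03539817189619214 [[0.014, -1.0, -0.019, 0.005], [-0.997, -0.012, -0.077, 0.636], [0.077, 0.02, -0.997, 1.106], [0.0, 0.0, 0.0, 1.0]]
side 453.7218262783989 -0.14241562662884913 [[0.842, -0.539, -0.008, -0.536], [-0.414, -0.638, -0.649, 0.314], [0.345, 0.55, -0.761, 0.939], [0.0, 0.0, 0.0, 1.0]]
```

View pics/top0b.png

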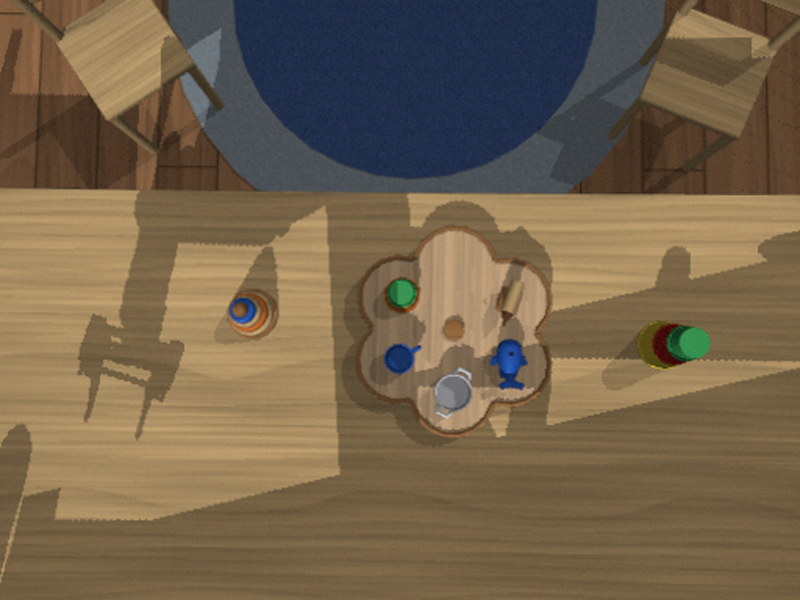

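View pics/side0.png

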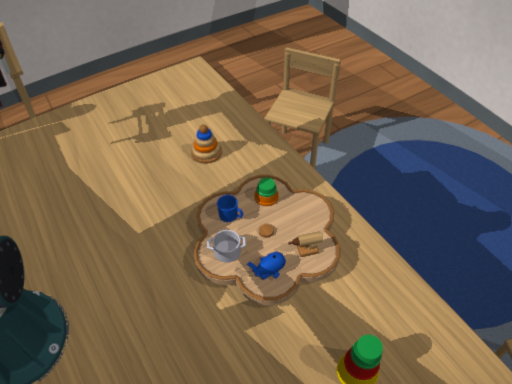

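Run:
```python
from h import *
from scipy.optimize import minimize
c=np.load("pics/top0.npy",allow_pickle=True).item()
E=np.array(c["extrinsics"]);H,W=c["range_z"].shape
K=np.array([[c["fx"],0,c["cx"]],[0,c["fy"],c["cy"]],[0,0,1.]])
P={}
uv=[(u,v) for v in range(130,290) for u in range(100,470)]
pts=np.array([at_d(c,u,v) for u,v in uv])
print("hub",at_d(c,290,210),at_z(c,290,210,.05),"table z med",np.median(pts[:,2]))
d=pts[(pts[:,2]>.030)&(pts[:,2]<.3)&(abs(pts[:,1]+.06)<.25)]
z0=at_z(c,290,210,.046)
g=pts[(abs(pts[:,0]-z0[0])<.23)&(abs(pts[:,1]-z0[1])<.23)]
top=g[:,2]>.030
def sd(p,x):
    q=p[:,:2]-x[:2]; a=x[2]+np.arange(6)*np.pi/3
    C=.108*np.c_[np.cos(a),np.sin(a)]
    s=(np.linalg.norm(q[:,None]-C[None],axis=2)-.074).min(1); return np.minimum(s,np.linalg.norm(q,axis=1)-.1)
def f(x):
    s=sd(g,x); return np.mean((1/(1+np.exp(np.clip(s/.003,-50,50)))-top)**2)
best=min((minimize(f,[z0[0],z0[1],a],method='Nelder-Mead',options=dict(initial_simplex=[[z0[0],z0[1],a],[z0[0]+.02,z0[1],a],[z0[0],z0[1]+.02,a],[z0[0],z0[1],a+.2]])) for a in np.radians([-25,-10,0,10,25])),key=lambda r:r.fun)
x=best.x;print("fit",x,np.degrees(x[2]),best.fun)
for n,u,v in(("whale",325,231),("drill",328,190),("green",257,188),("mug",255,229),("pot",290,251)):
    p=at_d(c,u,v);q=p[:2]-x[:2];print(n,p.round(3),"ang",np.degrees(np.arctan2(q[1],q[0])).round(1),"r",np.hypot(*q).round(3))
for n,m in(("R",pts[:,1]<x[1]-.22),("L",pts[:,1]>x[1]+.22)):
    s=pts[m&(pts[:,2]>.02)];print(n,s.min(0),s.max(0))
```

```text
hub [ 0.6113497  -0.07839696  0.05507633] [ 0.61163751 -0.07871649  0.05      ] table z med 0.001116140229535453
fit [ 0.60918955 -0.0799162   1.03170931] 59.11258915271222 0.0027818842388374733
whale [ 0.557 -0.166  0.089] ang -121.3 r 0.101
drill [ 0.661 -0.172  0.099] ang -60.5 r 0.106
green [0.665 0.009 0.095] ang 58.1 r 0.105
mug [0.56  0.014 0.05 ] ang 117.8 r 0.106
pot [ 0.503 -0.079  0.051] ang 179.7 r 0.106
R [ 0.55300496 -0.46817395  0.02007684] [ 0.62882236 -0.40614473  0.14017773]
L [0.59745075 0.23954411 0.02001732] [0.67513904 0.3156595  0.1088676 ]
```

jog_arm([
  [0,0,-0.08,2,-2,0,1],
  [0,0,-0.18,5,-5.4,0,1],
  [0,0,-0.27,8,-8.7,0,1],
  [0,0,-0.36,11.2,-12.1,0,1],
  [0,0,-0.45,14.4,-15.6,0,1],
], force=10)

```text
t: 0.6
tool_pos: [0.3247, 0.4149, 0.2224]
ee_rot: [0.37, 0.929, -0.0, -0.0]
force: [0.4, 0.5, 0.8]
opening: 0.051
finger_force: 0.0
```

jog_arm([
  [0,0,-0.09,3,-3.2,0,1],
  [0,0,-0.18,6,-6.5,0,1],
  [0,0,-0.27,9,-9.7,0,1],
  [0,0,-0.36,12,-13,0,1],
  [0,0,-0.45,15,-16.2,0,1],
])

```text
t: 1.1
tool_pos: [0.4748, 0.2526, 0.2224]
ee_rot: [0.568, 0.823, -0.0, -0.0]
force: [0.3, 0.3, -0.0]
opening: 0.0112
finger_force: 0.0
```

Run:
```python
from h import *
s=sensors.read_state();print({k:np.round(s[k],3).tolist() for k in("t","joint_pos","tool_pos","ee_rot","opening")})
c=optics.read_camera("wrist");print(np.round(c["hand_eye"],3))
```

```text
{'t': 1.1, 'joint_pos': [0.36, 0.27, 1.644, 0.0, 1.228, -0.002], 'tool_pos': [0.475, 0.253, 0.222], 'ee_rot': [0.568, 0.823, -0.0, -0.0], 'opening': 0.011}
[[ 0.    -0.967 -0.254  0.068]
 [ 1.     0.     0.    -0.   ]
 [-0.    -0.254  0.967 -0.162]
 [ 0.     0.     0.     1.   ]]
```

jog_arm([
  [0,0,-0.09,3,-3.2,0,1],
  [0,0,-0.18,6,-6.4,0,1],
  [0,0,-0.27,9,-9.6,0,1],
  [0,0,-0.34,12,-12.8,0,1],
  [0,0,-0.38,13.7,-14.8,0,1],
])

```text
t: 1.65
tool_pos: [0.613, 0.104, 0.2222]
ee_rot: [0.713, 0.701, -0.0, 0.0]
force: [-0.5, -0.2, 0.7]
opening: 0.0004
finger_force: 0.0
```

jog_arm([
  [0,0,0,0,0,-3,1],
  [0,0,0,0,0,-6,1],
  [0,0,0,0,0,-9,1],
  [0,0,0,0,0,-12,1],
  [0,0,0,0,0,-13.5,1],
])

```text
t: 2.15
tool_pos: [0.6088, 0.1063, 0.0845]
ee_rot: [0.712, 0.702, -0.002, -0.002]
force: [0.1, -0.2, 0.4]
opening: 0.0005
finger_force: 0.0
```

Run:
```python
from h import *
a=snap("side","pics/s1.png")["frame"]; b=snap("wrist","pics/w1.png")["frame"]
cv2.imwrite("pics/m1.png",cv2.resize(np.hstack([a[100:340,130:400],cv2.resize(b,(320,240))]),(800,325))[:,:,::-1])
```

```text
(no output)
```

View pics/m1.png

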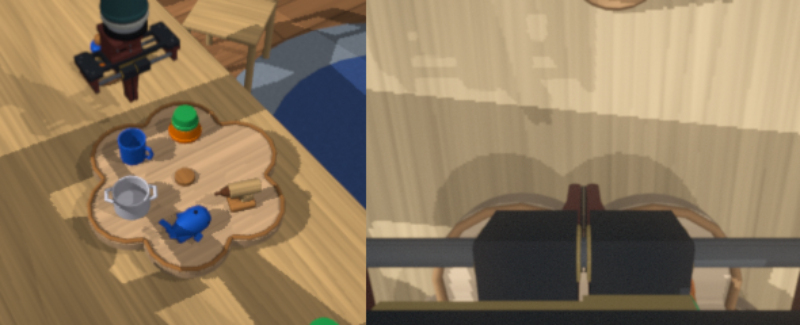

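The side crop (left) shows the shut fingers at (130,90), above the left notch between the mug and the green cups. The wrist view shows the tips at (583,200), centred between two petals.

jog_arm([
  [0,0,0,0,0,-2,1],
  [0,0,0,0,0,-4,1],
  [0,0,0,0,0,-5.2,1],
  [0,0,0,0,0,-5.7,1],
  [0,0,0,0,0,-5.7,1],
])

```text
t: 2.75
tool_pos: [0.611, 0.1064, 0.0306]
ee_rot: [0.712, 0.702, -0.0, -0.0]
force: [-0.5, -0.5, -1.0]
opening: 0.0004
finger_force: 0.0
```

jog_arm([
  [0,0,0,0,-0.4,0,1],
  [0,0,0,0,-0.8,0,1],
  [0,0,0,0,-1.2,0,1],
  [0,0,0,0,-1.5,0,1],
  [0,0,0,0,-1.7,0,1],
])

```text
t: 3.25
tool_pos: [0.6112, 0.0888, 0.0309]
ee_rot: [0.712, 0.702, 0.0, 0.0]
force: [0.2, 0.7, -0.1]
opening: 0.0009
finger_force: 0.0
```

Run:
```python
from h import *
s=sensors.read_state();print({k:np.round(s[k],3).tolist() for k in("t","joint_pos","tool_pos","force")})
C=np.array([.609,-.080]);r=.168;a0=89.1
# rows: ease in, then 3.6 deg/row
st=[.5,1,1.5,2.2,2.8]+[3.4]*30; a=a0
for k in range(0,35,5):
    b=a;p0=C+r*np.array([np.cos(np.radians(b)),np.sin(np.radians(b))])
    for d in st[k:k+5]:
        a+=d;p=C+r*np.array([np.cos(np.radians(a)),np.sin(np.radians(a))])
        print([0,0,round(float(np.radians(a-b)),3)]+np.round((p-p0)*100,2).tolist()+[0,1],end=', ')
    print(' ->',a)
```

```text
{'t': 3.25, 'joint_pos': [0.033, 0.6, 1.645, -0.0, 0.896, 0.047], 'tool_pos': [0.611, 0.089, 0.031], 'force': [0.152, 0.728, -0.086]}
[0, 0, 0.009, -0.15, 0.0, 0, 1], [0, 0, 0.026, -0.44, 0.0, 0, 1], [0, 0, 0.052, -0.88, -0.01, 0, 1], [0, 0, 0.091, -1.52, -0.05, 0, 1], [0, 0, 0.14, -2.34, -0.13, 0, 1],  -> 97.1
[0, 0, 0.059, -0.99, -0.15, 0, 1], [0, 0, 0.119, -1.96, -0.36, 0, 1], [0, 0, 0.178, -2.92, -0.63, 0, 1], [0, 0, 0.237, -3.86, -0.96, 0, 1], [0, 0, 0.297, -4.78, -1.34, 0, 1],  -> 114.10000000000002
[0, 0, 0.059, -0.9, -0.43, 0, 1], [0, 0, 0.119, -1.77, -0.92, 0, 1], [0, 0, 0.178, -2.61, -1.46, 0, 1], [0, 0, 0.237, -3.41, -2.04, 0, 1], [0, 0, 0.297, -4.18, -2.68, 0, 1],  -> 131.10000000000005
[0, 0, 0.059, -0.73, -0.68, 0, 1], [0, 0, 0.119, -1.42, -1.4, 0, 1], [0, 0, 0.178, -2.07, -2.16, 0, 1], [0, 0, 0.237, -2.67, -2.95, 0, 1], [0, 0, 0.297, -3.22, -3.78, 0, 1],  -> 148.10000000000008
[0, 0, 0.059, -0.5, -0.86, 0, 1], [0, 0, 0.119, -0.95, -1.75, 0, 1], [0, 0, 0.178, -1.35, -2.67, 0, 1], [0, 0, 0.237, -1.69, -3.6, 0, 1], [0, 0, 0.297, -1.97, -4.56, 0, 1],  -> 165.1000000000001
[0, 0, 0.059, -0.23, -0.97, 0, 1], [0, 0, 0.119, -0.4, -1.95, 0, 1], [0, 0, 0.178, -0.51, -2.94, 0, 1], [0, 0, 0.237, -0.56, -3.94, 0, 1], [0, 0, 0.297, -0.55, -4.94, 0, 1],  -> 182.10000000000014
[0, 0, 0.059, 0.07, -0.99, 0, 1], [0, 0, 0.119, 0.19, -1.98, 0, 1], [0, 0, 0.178, 0.37, -2.96, 0, 1], [0, 0, 0.237, 0.62, -3.93, 0, 1], [0, 0, 0.297, 0.91, -4.88, 0, 1],  -> 199.10000000000016
```

jog_arm([
  [0,0,0.009,-0.15,0,0,1],
  [0,0,0.026,-0.45,0,0,1],
  [0,0,0.052,-0.9,0,0,1],
  [0,0,0.091,-1.5,-0.05,0,1],
  [0,0,0.14,-2.35,-0.15,0,1],
])

```text
t: 3.75
tool_pos: [0.5875, 0.0883, 0.0307]
ee_rot: [0.66, 0.751, 0.0, 0.0]
force: [0.2, 0.8, -0.2]
opening: -0.0001
finger_force: 0.5
```

jog_arm([
  [0,0,0.06,-1,-0.15,0,1],
  [0,0,0.12,-1.95,-0.35,0,1],
  [0,0,0.18,-2.9,-0.65,0,1],
  [0,0,0.24,-3.85,-0.95,0,1],
  [0,0,0.297,-4.8,-1.35,0,1],
])

```text
t: 4.25
tool_pos: [0.5386, 0.0747, 0.0306]
ee_rot: [0.541, 0.841, 0.0, -0.0]
force: [-0.8, 0.4, 0.7]
opening: 0.0004
finger_force: 0.4
```

Run:
```python
from h import *
a=snap("side","pics/s2.png")["frame"]
cv2.imwrite("pics/m2.png",cv2.resize(a[100:340,130:400],(675,600))[:,:,::-1])
```

```text
(no output)
```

View pics/m2.png

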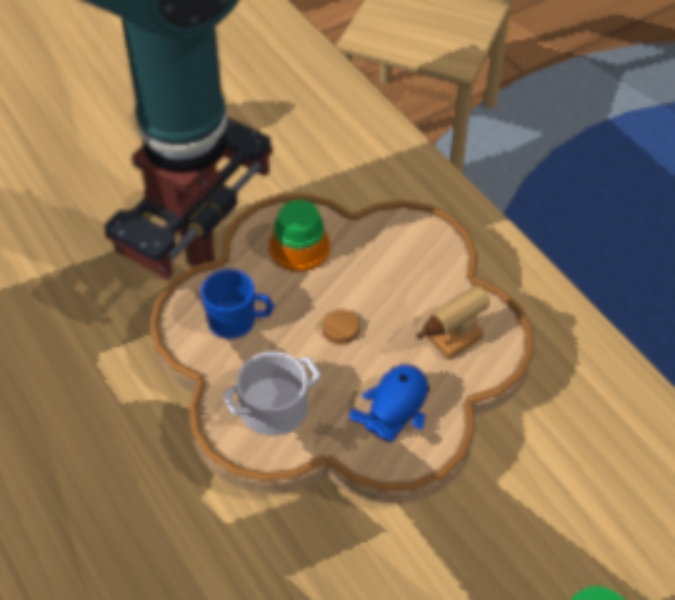

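The platter is turning with the fingers in the notch at (205,255). All toys are upright, clear of the gripper, and riding along.

jog_arm([
  [0,0,0.06,-0.9,-0.45,0,1],
  [0,0,0.12,-1.75,-0.9,0,1],
  [0,0,0.18,-2.6,-1.45,0,1],
  [0,0,0.24,-3.4,-2.05,0,1],
  [0,0,0.297,-4.2,-2.7,0,1],
])

```text
t: 4.8
tool_pos: [0.4972, 0.0475, 0.0307]
ee_rot: [0.412, 0.911, 0.0, -0.0]
force: [-0.1, 0.0, 0.6]
opening: 0.0008
finger_force: 0.2
```

jog_arm([
  [0,0,0.06,-0.75,-0.7,0,1],
  [0,0,0.12,-1.4,-1.4,0,1],
  [0,0,0.18,-2.05,-2.15,0,1],
  [0,0,0.24,-2.65,-2.95,0,1],
  [0,0,0.297,-3.2,-3.8,0,1],
])

```text
t: 5.3
tool_pos: [0.4651, 0.0094, 0.0307]
ee_rot: [0.272, 0.962, -0.0, -0.0]
force: [-0.1, 1.4, -0.3]
opening: 0.0003
finger_force: 0.3
```

jog_arm([
  [0,0,0.06,-0.5,-0.85,0,1],
  [0,0,0.12,-0.95,-1.75,0,1],
  [0,0,0.18,-1.35,-2.65,0,1],
  [0,0,0.24,-1.7,-3.6,0,1],
  [0,0,0.297,-1.95,-4.55,0,1],
])

```text
t: 5.8
tool_pos: [0.4456, -0.0363, 0.0307]
ee_rot: [0.127, 0.992, 0.0, -0.0]
force: [-1.0, -0.1, 0.5]
opening: 0.0005
finger_force: 0.3
```

jog_arm([
  [0,0,0.06,-0.25,-0.95,0,1],
  [0,0,0.12,-0.4,-1.95,0,1],
  [0,0,0.18,-0.5,-2.95,0,1],
  [0,0,0.24,-0.55,-3.95,0,1],
  [0,0,0.297,-0.55,-4.95,0,1],
])

```text
t: 6.3
tool_pos: [0.4402, -0.0858, 0.0306]
ee_rot: [-0.021, 1.0, 0.0, -0.0]
force: [-0.4, 0.7, 0.2]
opening: 0.0006
finger_force: 0.2
```

jog_arm([
  [0,0,0.06,0.05,-1,0,1],
  [0,0,0.12,0.2,-1.95,0,1],
  [0,0,0.17,0.35,-2.8,0,1],
  [0,0,0.21,0.5,-3.5,0,1],
  [0,0,0.24,0.65,-4,0,1],
])

```text
t: 6.8
tool_pos: [0.4471, -0.126, 0.0307]
ee_rot: [-0.14, 0.99, -0.0, -0.0]
force: [-0.3, 0.8, 0.3]
opening: 0.0003
finger_force: 0.3
```

```bash
cat >> h.py <<'E'
def fit(cam,z=.046,C=(.609,-.080)):
    # centre known: find platter angle (mod 60) from depth-classified points, arm excluded by height
    from scipy.optimize import minimize_scalar
    E=np.array(cam["extrinsics"]);P=[]
    for v in range(120,300):
        for u in range(200,380):
            p=at_d(cam,u,v)
            if .13<np.hypot(p[0]-C[0],p[1]-C[1])<.2 and p[2]<.062 and cam["range_z"][v,u]>0: P.append(p)
    P=np.array(P);top=P[:,2]>.030;q=P[:,:2]-C
    def f(a):
        t=np.radians(a)+np.arange(6)*np.pi/3
        s=(np.linalg.norm(q[:,None]-.108*np.c_[np.cos(t),np.sin(t)][None],axis=2)-.074).min(1)
        return np.mean((1/(1+np.exp(np.clip(s/.003,-50,50)))-top)**2)
    A=np.arange(-30,30,.25);F=[f(a) for a in A];return A[int(np.argmin(F))],min(F),len(P)
E
python3 - <<'E'
from h import *
s=sensors.read_state();p=s["tool_pos"][:2]-np.array([.609,-.080]);print(s["t"],s["tool_pos"],s["force"],"finger ang",np.degrees(np.arctan2(p[1],p[0]))%360,np.hypot(*p),s["joint_pos"])
print("check",fit(np.load("pics/top0.npy",allow_pickle=True).item()))
c=snap("top","pics/t3.png");print(fit(c))
cv2.imwrite("pics/m3.png",cv2.resize(c["frame"][110:310,190:390],(600,600))[:,:,::-1])
E
```

```text
6.8 [ 0.44709339 -0.12598208  0.03067842] [-0.29246147  0.76539023  0.27575337] finger ang 195.85474270988766 0.16830953667084922 [-4.23409168e-01  4.51589373e-01  1.99207918e+00 -2.42204227e-04
  6.97886716e-01 -2.27549492e+00]
check (np.float64(-1.0), np.float64(0.008673195593834029), 8537)
(np.float64(-15.25), np.float64(0.008213876763953566), 7345)
```

View pics/m3.png

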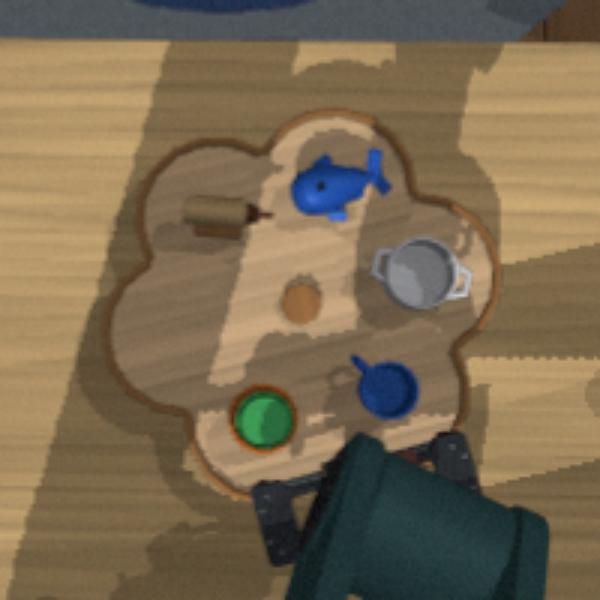

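The whale petal is at (340,165), about 15° short of the front. The toys are all upright.

jog_arm([
  [0,0,0.05,0.25,-0.85,0,1],
  [0,0,0.12,0.7,-1.95,0,1],
  [0,0,0.18,1.1,-2.85,0,1],
  [0,0,0.225,1.45,-3.5,0,1],
  [0,0,0.25,1.65,-3.9,0,1],
])

```text
t: 7.35
tool_pos: [0.4639, -0.165, 0.0307]
ee_rot: [-0.262, 0.965, -0.0, 0.0]
force: [0.8, -0.2, -0.4]
opening: 0.0007
finger_force: 0.0
```

jog_arm([
  [0,0,0.006,0.05,-0.1,0,1],
  [0,0,0.01,0.1,-0.15,0,1],
  [0,0,0.01,0.1,-0.15,0,1],
])

```text
t: 7.65
tool_pos: [0.4644, -0.1659, 0.0306]
ee_rot: [-0.267, 0.964, 0.0, -0.0]
force: [-1.0, -0.9, -1.3]
opening: 0.0008
finger_force: 0.0
```

Run:
```python
from h import *
s=sensors.read_state();p=s["tool_pos"][:2]-np.array([.609,-.080]);print(s["t"],s["tool_pos"],s["force"],"finger ang",np.degrees(np.arctan2(p[1],p[0]))%360,np.hypot(*p),s["joint_pos"][5])
c=snap("top","pics/t4.png");print(fit(c))
```

```text
7.65 [ 0.46439589 -0.16587358  0.03061206] [-0.95326175 -0.85425595 -1.31707802] finger ang 210.70408486224585 0.1681803167519198 -2.593827405027403
(np.float64(0.25), np.float64(0.008101904777283198), 7420)
```

The platter is within 0.3° of the front. Next I withdraw radially, then go up and away.

jog_arm([
  [0,0,0,-0.4,-0.25,0,1],
  [0,0,0,-1.1,-0.65,0,1],
  [0,0,0,-1.9,-1.1,0,1],
  [0,0,0,-2.5,-1.5,0,1],
  [0,0,0,-2.6,-1.55,1,1],
])

```text
t: 8.2
tool_pos: [0.4364, -0.1815, 0.04]
ee_rot: [-0.266, 0.964, 0.001, -0.001]
force: [-0.3, -0.4, -0.1]
opening: 0.0004
finger_force: 0.0
```

jog_arm([
  [0,0,0,0,0,3,1],
  [0,0,0,0,0,7,1],
  [0,0,0,0,0,11,1],
  [0,0,0,0,0,15,1],
  [0,0,0,0,0,16,1],
])

```text
t: 8.7
tool_pos: [0.4408, -0.1831, 0.2056]
ee_rot: [-0.267, 0.964, -0.003, 0.003]
force: [0.2, -0.8, -0.4]
opening: 0.0006
finger_force: 0.0
```

jog_arm([
  [0,0,0,0,0,0,1],
  [0,0,0,0,0,0,1],
  [0,0,0,0,0,0,1],
])

```text
t: 9.0
tool_pos: [0.4373, -0.181, 0.199]
ee_rot: [-0.267, 0.964, 0.001, -0.001]
force: [-0.4, -0.5, -1.2]
opening: 0.0005
finger_force: 0.0
```

Run:
```python
from h import *
s=sensors.read_state();print(s["t"],s["tool_pos"],s["force"])
c=snap("top","pics/t5.png");print(fit(c))
cv2.imwrite("pics/m5.png",cv2.resize(c["frame"][100:320],(800,344))[:,:,::-1])
```

```text
9.0 [ 0.43733097 -0.18102519  0.19899885] [-0.36783356 -0.53008529 -1.20186349]
(np.float64(0.25), np.float64(0.008434728217968061), 8508)
```

View pics/m5.png

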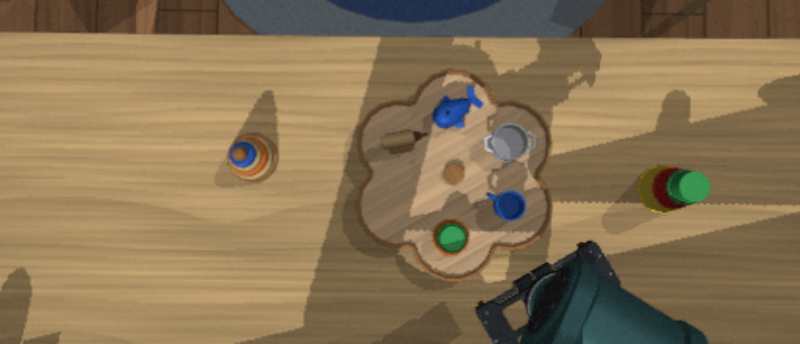

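The whale petal at (453,105) points straight to the front. The toys are upright on their petals, the rings (250,157) and tower (680,188) have not moved, and the robot is clear.

```bash
python3 -c "
from workcell import job
print(job.close_job())"
```

```text
the job is handed in; nothing more can be done
None
```

The whale's petal points to the front of the shelf, within about 0.3° by the top camera. The turntable is standing still, the toys are upright on their petals, the rings and tower are where they were, and the job was handed in after about 9 s with the robot clear of everything.

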